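Monthly trip test at the sweet-stock packing bench

TASK

The trip unit with the orange lever is due its check: press its yellow test button so that the lever drops, then lift the lever back up until it rests fully home by itself, and only then slide the unit's white check marker all the way from the amber end to the green end. Do not operate the unit with the blue lever, and leave the tub, the carton and the tape roll where they are.

Things in the scene. Friction and masses are not known exactly. Their poses are not given: they have to be found in the camera images.
- orange_unit: The trip unit to test: a fixed grey box on the bench, 170 (x) x 220 (y) x 60 mm high, carrying an orange-gripped lever, a yellow test button and a white check marker on its top face. Origin at the centre of its underside; its x axis points from its front edge (with the marker, nearer the robot) to its rear, y to its left, z up; it is turned up to 0.4 rad from the robot's x. An identical unit with a blue lever stands beside it, on either side.
- orange_test_top (a point): Centre of the top of the yellow test button, a round cap 24 mm across standing 16 mm above the box's top face, at x = +15, y = -60 mm of the unit. It is pressed straight down, 9 mm at most, spring-loaded (1.5 N at first, 5 N at the bottom); it trips the lever about two thirds of the way down and springs back.
- orange_test (a joint): Travel of the test button in m: 0 released, 0.009 fully down.
- orange_grip (a point): Centre of the lever's orange grip, a cylinder 18 mm in diameter and 30 mm long lying along the unit's y axis with flat ends, on a 10 mm round steel stem. It is 70 mm from the hinge axis. Its centre is 75 mm above the box's top face when home and 35 mm above it when dropped. It can be pinched from above by its two flat ends, 30 mm apart, and turns between the fingers; or lifted from beneath.
- orange_hinge (a point): Point on the lever's hinge axis (which runs along the unit's y), in the lever's middle plane: x = +35, y = +40 mm of the unit, 6 mm above its top face.
- orange_lever (a joint): Lever angle in rad: 0 home, where it leans 0.20 rad past the vertical to the unit's rear (+x) and rests by its own weight; it grows as the lever swings over to the front (-x), 1.35 when fully dropped. It tips over at 0.2 and falls by its weight (150 g lever) to whichever side it leans.
- orange_marker_mid (a point): Centre of the white check marker's fin, 14 x 14 mm and 26 mm high (its foot 2 mm above the box's top face, its centre 15 mm above it). It slides along the unit's y on a track at x = -60 mm, from the amber pad (-y end) to the green pad (+y end); its friction is about 1.5 N.
- orange_marker (a joint): Marker position in m: 0 at the stop of the amber end, 0.060 at the stop of the green end; it starts between 0 and 0.012.
- blue_unit: The neighbouring unit, of the same make and size, with a blue lever; its marker already stands at the green end. Not to be operated. Origin and axes as for the orange unit.
- blue_lever (a joint): Blue lever's angle in rad: 0 home, 1.35 dropped. Starts home.
- blue_test (a joint): Travel of the blue unit's test button in m: 0 released.
- blue_marker (a joint): Blue unit's marker in m: starts at 0.060, the green end.
- tub: Bystander: lidded clear tub of pink sweets, 150 x 110 x 90 mm high, loose; origin at the centre of its underside.
- carton: Bystander: closed cardboard carton, 140 x 100 x 70 mm high, loose; origin at the centre of its underside.
- tape: Bystander: roll of brown packing tape lying flat, 100 mm across and 48 mm high, loose; origin at the centre of its underside.

How it is judged:
On the way, in this order (a step that is already met when the one before it is completed fails the run):
1. the orange unit's test button is pressed in (4.5 mm or more) (value of joint orange_test above 0.0045 m).
2. the orange lever has dropped (beyond 1.2 rad) (value of joint orange_lever above 1.2 rad), for 0.1 s.
3. the orange lever is lifted back home (within 0.06 rad) (value of joint orange_lever below 0.06 rad), for 0.2 s.
4. the check marker is slid to the green end (within 6 mm of its stop) (value of joint orange_marker above 0.054 m), for 0.1 s.
At the end, for the whole second after the job is handed in: Both levers home (within 0.06 rad), both test buttons released (within 2 mm), both check markers at the green end (within 6 mm of the stop); tub, carton and tape roll within 30 mm of where they started (value of joint each of orange_lever, blue_lever below 0.06 rad and value of joint each of orange_test, blue_test below 0.002 m and value of joint each of orange_marker, blue_marker above 0.054 m and distance of each of tub, carton, tape from where it was at the start of the episode below 0.03 m); the robot touches nothing.
It fails at once if the blue unit is operated: its lever off home by 0.15 rad, its button pressed 3 mm or its marker slid 10 mm (value of joint blue_lever above 0.15 rad or value of joint blue_test above 0.003 m or value of joint blue_marker below 0.05 m).
It fails at once if the tub, the carton or the tape roll is moved by 30 mm or more (distance of any of tub, carton, tape from where it was at the start of the episode above 0.03 m).
It also fails if it takes over 64 s, if anything falls off the work surface, if the arm or the gripper's body presses on something with over 40 N, if the wrist force passes 120 N, or if a joint passes its speed limit or range.

ROBOT

A 7-joint arm with a two-finger parallel gripper is mounted at the origin on the work surface. World frame = base frame: x ahead of the robot, y to its left, z up, the work surface at z = 0. Lengths are in m, angles in rad, forces in N, time in s.
With the tool pointing down it reaches from about 0.4 to 0.85 m from the base axis. Payload 4.4 kg.
Tool frame: the origin (TCP) lies at the centre of the arm's flange, where the gripper is bolted on; the fingertips stand 199 mm ahead of it and the grasp point (between the pads) lies 180 mm ahead of it; z points along the fingers, y is the direction in which the jaws open and shut (so a half turn about z gives the same grasp; the last joint's range is limited). The gripper opens to 94 mm and grips with 3 to 60 N. Pads are 16 mm wide; open, the fingers measure 119 mm over their backs; the gripper's body (75 mm by 177 mm) begins 78 mm behind the grasp point.
Start: joints at [1.095, 0.628, 0.038, 1.517, -0.027, 0.996, -0.02], TCP at [0.259, -0.596, 0.405] pointing down, gripper open.
Joint ranges: [-3.06, 3.06], [-0.37, 2.12], [-1.25, 1.32], [0.18, 2.47], [-1.1, 4.24], [0.23, 1.98], [-2.94, 2.94]. Speed limits (rad/s): [2.57, 2.57, 3.14, 3.14, 3.14, 3.14, 3.14].

INTERFACE

Orientations are given as a 3x3 rotation matrix whose columns are the frame's x, y, z axes.
In Python, from plant import manip gives the robot as it stands.
- The arm moves only by the tool jog_arm, never from a script. Its argument "plan" is text: rows parted by semicolons, each of 7 numbers parted by spaces: the shift along the tool's x, y, z in units of 30 mm (1.0 is 30 mm), then the turn, a rotation vector about the tool's x, y, z in units of 10 degrees (1.0 is 10 degrees), then the closure, from -1 (fully open) to 1 (shut). In form: dx dy dz wx wy wz claw; .... A call has 1 to 12 rows; each row is the pose to reach, as a shift and turn from the pose commanded when the call began, along the tool's axes at that moment; what a row does not reach only later rows make up. A row lasts 1/8 s, in which the tool goes at most 62.5 mm and 10.7 degrees, less where a joint would pass 70% of its speed; a pose out of reach is approached as far as the arm can. A call with a gripper value outside its range is refused whole. The fingers move at their own pace and stop on an object; "force" is the grip in N (left out, the last holds). Time passes only in rows, so rows that repeat a pose let the fingers close. It gives the time, the measured TCP pose, the force and the opening at its end, in the units of the state.
- manip.observe(): the state, without advancing time (a new reading comes with each control period).
- manip.snapshot(name): name is "side" or "top"; returns a dict with "color" (420x560x3 uint8, red, green, blue), "fx", "fy", "cx", "cy" (pixels), "T" (4x4, takes a point from camera to world coordinates). Camera axes: x right, y down, z forward; pixel columns grow to the right and rows downward; lengths in m; the calibration is good to about 2 mm. A picture is of the moment at which its call begins. There is no depth.
- manip.sign_off(): hands the job in, once; it reports no verdict.
The state is a dict: "time": time; "joints": joint angles; "joint_velocities": joint speeds; "joint_efforts": joint torques, N m; "tool_pos": TCP position; "eef_rot": TCP orientation; "wrist_force": force on the tool from outside, world axes, zero at the start; "moment": the same for the moment, N m; "finger_gap": finger opening in m.
Only numpy, scipy, OpenCV 4.12 (cv2) and the standard library are available. Lean on these libraries where they do the work, as an engineer would, in place of code of your own. Each camera call takes 0.05 s, during which the arm holds its last target.

## Working session

There is one attempt and no reset: what is moved stays moved. The work goes in short steps, Python scripts to look and compute and a tool call to move; the robot and the scene stay as the last step left them, time stands still between calls to the robot, and variables do not carry over. Pictures are saved under pics/ and viewed, and the job is handed in when it is done.

Besides the shell and the picture viewer there is one more tool, called after "Request:" as name(argument=value, ...), one argument or row to a line, values as JSON. jog_arm: Moves the arm, as the interface text tells. Its arguments: {"type":"object","properties":{"plan":{"type":"string"},"force":{"type":"number"}},"required":["plan"]}

```bash
mkdir -p pics; python3 - <<'E'
from plant import manip
import cv2
s=manip.observe(); print(s)
for n in("side","top"):
    d=manip.snapshot(n); cv2.imwrite(f"pics/{n}0.png",d["color"][:,:,::-1]); print(n,d["fx"],d["fy"],d["cx"],d["cy"],d["T"])
E
```

```text
{'time': 0.0, 'joints': array([ 1.09517278,  0.62933684,  0.03845801,  1.51832286, -0.02699299,
        0.99628677, -0.02000815]), 'joint_velocities': array([-1.76330542e-03,  1.54687204e-03,  1.35543119e-03, -3.27366845e-04,
        4.53906701e-05, -3.00721245e-03,  1.05856149e-03]), 'joint_efforts': array([-4.63505808e-05, -5.49727035e+01,  1.14370231e+00, -1.86628157e+01,
       -5.21675998e-02,  2.37083092e-02,  1.06749840e-04]), 'tool_pos': array([ 0.25890385, -0.59591025,  0.40377453]), 'eef_rot': array([[ 9.17197626e-01,  3.98431836e-01, -7.66032922e-04],
       [ 3.98432570e-01, -9.17196111e-01,  1.66786925e-03],
       [-3.80702091e-05, -1.83497819e-03, -9.99998316e-01]]), 'wrist_force': array([ 0.02345059,  0.08871841, -0.18360638]), 'moment': array([-0.00901452, -0.02281316, -0.03434673]), 'finger_gap': 0.09437241990546624}
side 484.81061223739323 484.81061223739323 282.0606297546438 216.17960647248327 [[-0.70405183 -0.4398209   0.55755591 -0.29260237]
 [-0.70978923  0.46079856 -0.53278884  0.84891621]
 [-0.02258929 -0.77085813 -0.63660621  1.12356707]
 [ 0.          0.          0.          1.        ]]
top 482.7443959753128 482.7443959753128 273.48443407229115 215.06643741802137 [[-0.0274782  -0.98499676  0.17037114  0.33151642]
 [-0.99960072  0.02595304 -0.01117305  0.01909394]
 [ 0.00658377 -0.17061013 -0.98531662  1.56920523]
 [ 0.          0.          0.          1.        ]]
```

View pics/side0.png

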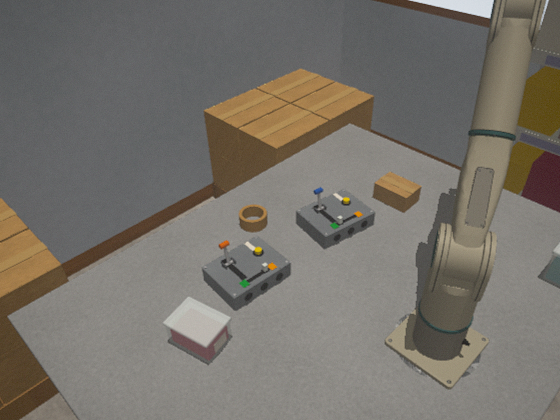

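View pics/top0.png

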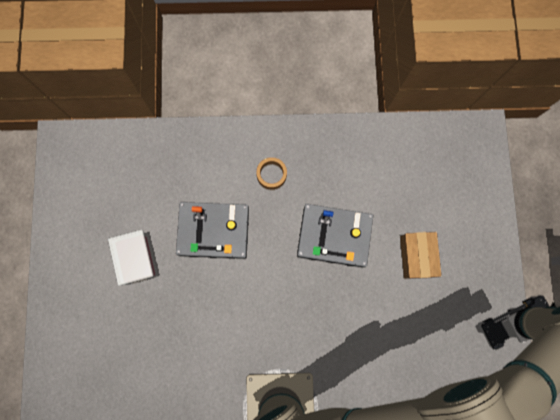

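The orange unit is at left in the top view (about 212,230; grip 197,210; button 231,225; marker about 220,248). The blue unit is to its right at (336,235). In the side view the orange grip is at (224,244) and its button at (258,251). Next I'll measure these by colour.

```bash
cat > h.py <<'E'
from plant import manip
import cv2, numpy as np
def snap(n):
    return manip.snapshot(n)
def ray(d,u,v):
    T=d["T"]; r=T[:3,:3]@np.array([(u-d["cx"])/d["fx"],(v-d["cy"])/d["fy"],1]); return T[:3,3],r/np.linalg.norm(r)
def onz(d,u,v,z):
    o,r=ray(d,u,v); return o+r*(z-o[2])/r[2]
def tri(d1,p1,d2,p2):
    o1,r1=ray(d1,*p1);o2,r2=ray(d2,*p2)
    A=np.stack([r1,-r2],1); t=np.linalg.lstsq(A,o2-o1,rcond=None)[0]
    a=o1+r1*t[0];b=o2+r2*t[1]; return (a+b)/2,np.linalg.norm(a-b)
def blobs(d,lo,hi,roi,mn=4):
    x0,y0,x1,y1=roi; h=cv2.cvtColor(d["color"],cv2.COLOR_RGB2HSV)[y0:y1,x0:x1]
    m=cv2.inRange(h,lo,hi); n,l,st,c=cv2.connectedComponentsWithStats(m)
    return [(c[i]+[x0,y0]).round(2).tolist()+[int(st[i,4])] for i in range(1,n) if st[i,4]>=mn]
COL=dict(red=((0,150,100),(12,255,255)),amber=((13,150,100),(21,255,255)),yellow=((23,150,100),(33,255,255)),green=((45,120,60),(80,255,255)),white=((0,0,170),(180,50,255)))
ROI=dict(top=(170,195,255,265),side=(200,232,296,306))
E
python3 - <<'E'
from h import *
D={}
for n in("top","side"):
    d=D[n]=snap(n)
    for k,(lo,hi) in COL.items(): print(n,k,blobs(d,lo,hi,ROI[n]))
    x0,y0,x1,y1=ROI[n]; c=d["color"][y0:y1,x0:x1,::-1]
    cv2.imwrite(f"pics/{n}1.png",cv2.resize(c,None,fx=8,fy=8,interpolation=cv2.INTER_CUBIC)[:600,:800])
E
```

```text
top red [[196.59, 208.96, 49]]
top amber [[227.17, 248.55, 53]]
top yellow [[230.57, 224.45, 53]]
top green [[194.06, 246.94, 52]]
top white [[181.5, 204.5, 4], [231.63, 211.83, 93], [218.5, 247.0, 20], [178.4, 251.2, 5], [242.4, 253.8, 5]]
side red [[223.55, 244.7, 33]]
side amber [[223.69, 242.69, 13], [271.69, 266.14, 42]]
side yellow [[257.72, 250.23, 43]]
side green [[244.16, 283.02, 43]]
side white [[249.49, 245.51, 43], [264.42, 264.08, 12], [202.0, 304.31, 13]]
```

View pics/top1.png

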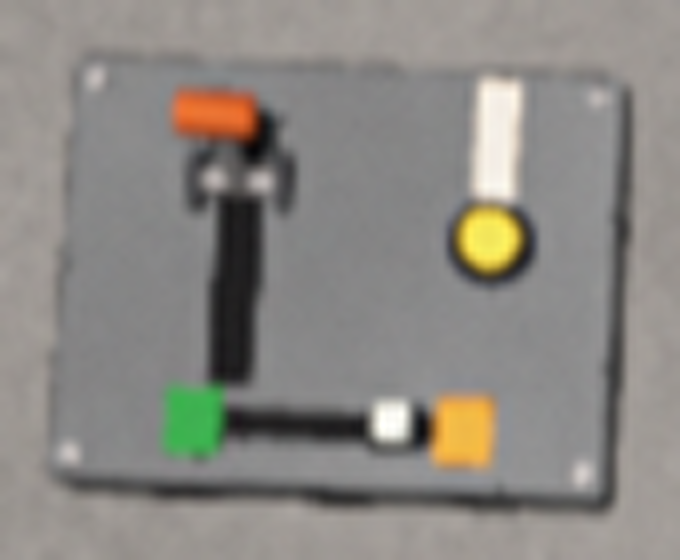

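View pics/side1.png

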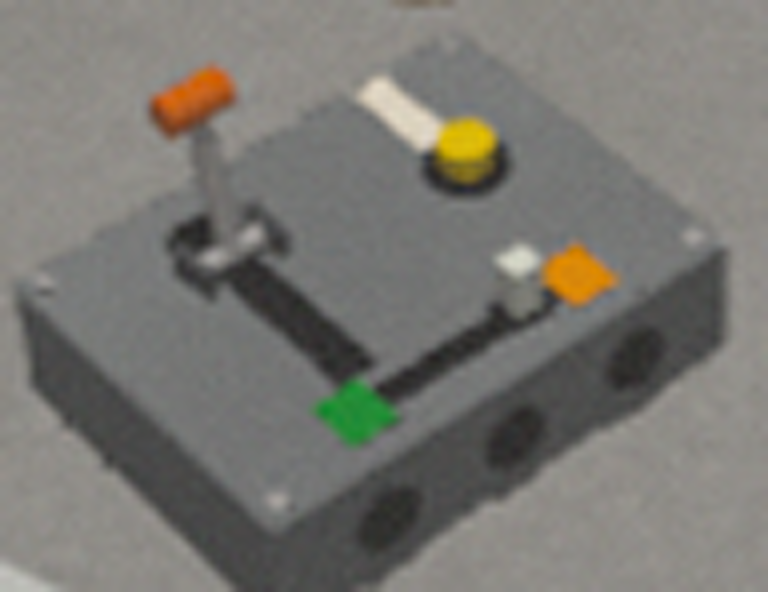

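The zoomed views show the grip upright at the rear left, the button at rear right, and the marker fin beside the amber pad. Next I'll fit the unit's pose.

```bash
python3 - <<'E'
from h import *
t=snap("top");s=snap("side")
scr=np.array([onz(t,u,v,.061) for u,v in[(181.5,204.5),(244.7,207.2),(242.6,254.0),(178.4,251.4)]])
print(scr.round(4)); c=scr.mean(0)
yv=(scr[0]-scr[1]+scr[3]-scr[2]); yaw=np.arctan2(-yv[0],yv[1]); print("c",c,"yaw",yaw)
g=onz(t,194.06,246.94,.061);a=onz(t,227.17,248.55,.061); v=g-a; print("pads",g,a,"yaw",np.arctan2(-v[0],v[1]),np.linalg.norm(v))
pts={"btn":((230.57,224.45),(257.72,249.3)),"grip":((196.59,208.96),(223.6,244.3)),"mk":((218.5,247),(264.42,264.3)),"amber":((227.17,248.55),(271.69,266.14)),"green":((194.06,246.94),(244.16,283.02))}
for k,(p,q) in pts.items(): print(k,*tri(t,p,s,q))
b=onz(t,230.57,224.45,.076); m=onz(t,218.5,247,.088); gr=onz(t,196.59,208.96,.135)
print(b,m,gr)
# rigid 2D fit from screws centre + pads + button
def R(y): return np.array([[np.cos(y),-np.sin(y)],[np.sin(y),np.cos(y)]])
print("centre side corner", [onz(s,*p,.061).round(4).tolist() for p in((223.7,267.4),(253.6,294.6),(286.6,261.6),(205.5+.0,267.4))])
from scipy.optimize import least_squares
L=np.array([[15,-60],[-60,0],[35+.0,40]])/1000
f=lambda p:np.r_[(p[:2]-c[:2]),(p[:2]+R(p[2])@L[0]-b[:2]),(p[:2]+R(p[2])@(np.array([.035+.064*np.sin(.2)/.064*.07,.04]))-gr[:2]),(p[2]-yaw)*.1]
r=least_squares(f,[*c[:2],yaw]);print(r.x,r.fun.round(4))
x=r.x
for p in (g,a,m,b,gr): print(((p[:2]-x[:2])@R(x[2])).round(4))
E
```

```text
[[0.6341 0.2934 0.061 ]
 [0.6201 0.0928 0.061 ]
 [0.4714 0.1019 0.061 ]
 [0.4849 0.3023 0.061 ]]
c [0.55260994 0.1975745  0.061     ] yaw -0.0685392645133899
pads [0.49759101 0.25341561 0.061     ] [0.48975715 0.149887   0.061     ] yaw -0.07552464179235373 0.10382457489507343
btn [0.56470528 0.13808487 0.07413035] 0.0024510092050809367
grip [0.60541947 0.23536041 0.13446201] 0.0026440984487389203
mk [0.4936945  0.17528129 0.08418623] 0.002246083852289123
amber [0.49021107 0.15027163 0.0606263 ] 0.001078267556348028
green [0.49860003 0.2543913  0.05984849] 0.0023375848078361254
[0.56347451 0.13712433 0.076     ] [0.49242112 0.17413924 0.088     ] [0.60431895 0.23435588 0.135     ]
centre side corner [[0.5925, 0.2567, 0.061], [0.4453, 0.2665, 0.061], [0.4713, 0.1052, 0.061], [0.6328, 0.2957, 0.061]]
[ 0.55267453  0.19780105 -0.0688388 ] [ 0.0001  0.0002  0.     -0.0002 -0.0001 -0.     -0.    ]
[-0.0588  0.0517]
[-0.0595 -0.0521]
[-0.0585 -0.0278]
[ 0.0149 -0.0598]
[0.049 0.04 ]
```

Request:
jog_arm(
  plan="0.5 -0.5 0 0 0 0.1 1;1.5 -1.5 0 0 0 0.2 1;2.8 -2.7 0 0 0 0.4 1;4.1 -4 0 0 0 0.6 1;5.4 -5.2 0 0 0 0.8 1;6.7 -6.5 0 0 0 1 1;8 -7.7 0 0 0 1.2 1;9.3 -9 0 0 0 1.4 1;10.5 -10.2 0 0 0 1.6 1;11.5 -11.1 0 0 0 1.7 1;12 -11.6 0 0 0 1.8 1;12 -11.6 0 0 0 1.8 1",
  force=10,
)

```text
time: 1.8
tool_pos: [0.4511, -0.1321, 0.4047]
eef_rot: [[0.995, 0.099, 0.0], [0.099, -0.995, 0.0], [0.0, -0.0, -1.0]]
wrist_force: [-0.3, -0.9, 0.5]
finger_gap: 0.0005
```

```bash
cat >> h.py <<'E'
UC=np.array([.5527,.1978]); YAW=-.0690
def U(x,y,z):
    c,s=np.cos(YAW),np.sin(YAW); return np.array([UC[0]+c*x-s*y,UC[1]+s*x+c*y,z])
def go(x,y,z):  # unit-frame mm target for grasp axis, z = world TCP height
    st=manip.observe(); R=st["eef_rot"]; d=R.T@(U(x/1e3,y/1e3,z)-st["tool_pos"])/.03
    c,s=np.cos(YAW),np.sin(YAW)
    Rd=np.array([[c,s,0],[s,-c,0],[0,0,-1.]])
    w=cv2.Rodrigues(R.T@Rd)[0].ravel()/np.radians(10)
    print("t",st["time"].__round__(2),"d",d.round(2),"w",w.round(2),"F",st["wrist_force"].round(2),"gap",round(st["finger_gap"],4))
E
python3 -c "
from h import *
go(15,-60,.30); print(manip.observe()['tool_pos'])"
```

```text
t 1.8 d [ 4.62 -8.55  3.5 ] w [-0.   -0.    0.97] F [-0.31 -0.87  0.46] gap 0.0005
[ 0.45107906 -0.13211472  0.40473904]
```

Request:
jog_arm(
  plan="0.5 -1 0 0 0 0.1 1;1.2 -2.4 0 0 0 0.3 1;2 -3.8 0 0 0 0.4 1;2.8 -5.2 0 0 0 0.6 1;3.6 -6.6 0 0 0 0.8 1;4.2 -7.8 0.5 0 0 0.9 1;4.6 -8.4 1.2 0 0 0.97 1;4.62 -8.55 2 0 0 0.97 1;4.62 -8.55 2.8 0 0 0.97 1;4.62 -8.55 3.3 0 0 0.97 1;4.62 -8.55 3.5 0 0 0.97 1;4.62 -8.55 3.5 0 0 0.97 1",
)

```text
time: 3.3
tool_pos: [0.5643, 0.1345, 0.2998]
eef_rot: [[0.997, -0.074, 0.0], [-0.074, -0.997, -0.0], [0.0, 0.0, -1.0]]
wrist_force: [-0.4, -1.1, -0.4]
finger_gap: 0.0004
```

```bash
python3 -c "
from h import *
go(15,-60,.267); s=snap('side');t=snap('top'); cv2.imwrite('pics/a.png',np.hstack([cv2.resize(x['color'][180:320,150:310,::-1],(400,350)) for x in (s,t)]))"
```

```text
t 3.3 d [-0.03 -0.08  1.09] w [ 0.   -0.   -0.03] F [-0.42 -1.12 -0.44] gap 0.0004
```

View pics/a.png

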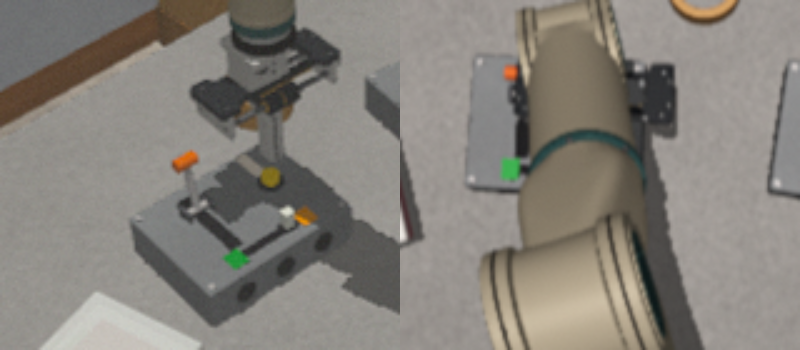

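The fingertips are just above the button (side crop about 270,165) and the lever is still home. I'll press and come back up.

Request:
jog_arm(
  plan="0 -0.05 0.4 0 0 0 1;0 -0.05 0.7 0 0 0 1;0 -0.05 0.9 0 0 0 1;0 -0.05 1.0 0 0 0 1;0 -0.05 1.08 0 0 0 1;0 -0.05 1.08 0 0 0 1;0 -0.05 0.8 0 0 0 1;0 -0.05 0.3 0 0 0 1;0 -0.05 -0.5 0 0 0 1;0 -0.05 -1 0 0 0 1;0 -0.05 -1.5 0 0 0 1;0 -0.05 -1.5 0 0 0 1",
)

```text
time: 4.9
tool_pos: [0.5646, 0.1365, 0.3459]
eef_rot: [[0.997, -0.074, 0.003], [-0.074, -0.997, 0.001], [0.002, -0.001, -1.0]]
wrist_force: [-0.1, -0.6, -0.2]
finger_gap: 0.0006
```

```bash
python3 -c "
from h import *
go(-29,40,.33); s=snap('side'); cv2.imwrite('pics/b.png',cv2.resize(s['color'][200:320,170:310,::-1],(700,600)))"
```

```text
t 4.9 d [-1.52 -3.34  0.53] w [-0.   -0.01 -0.03] F [-0.07 -0.61 -0.23] gap 0.0006
```

View pics/b.png

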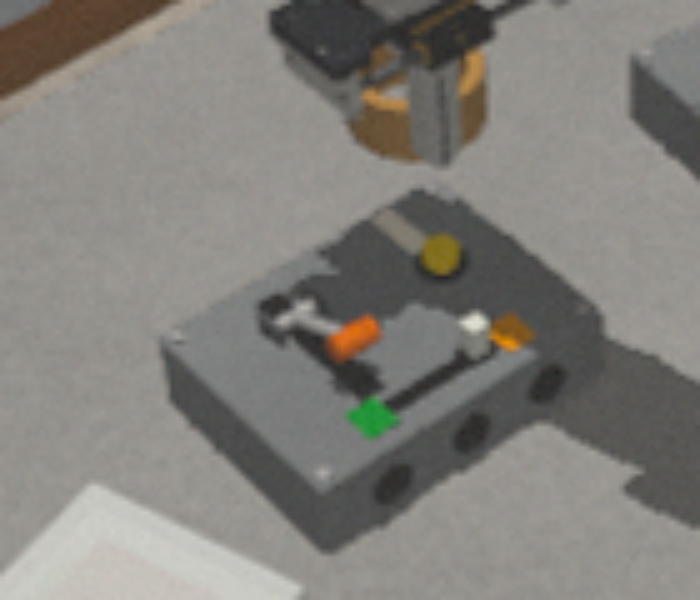

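The lever is down: grip at crop (353,339), which is full-image (240.6,267.8). I'll check that against the prediction while moving above it with the gripper open.

Request:
jog_arm(
  plan="-0.2 -0.5 0 0 0 0 -0.35;-0.6 -1.3 0.1 0 0 0 -0.35;-1 -2.2 0.3 0 0 0 -0.35;-1.4 -3 0.5 0 0 0 -0.35;-1.52 -3.34 0.53 0 0 0 -0.35;-1.52 -3.34 0.53 0 0 0 -0.35;-1.52 -3.34 0.53 0 0 0 -0.35",
)

```text
time: 5.82
tool_pos: [0.5266, 0.2387, 0.3289]
eef_rot: [[0.997, -0.075, 0.001], [-0.075, -0.997, -0.001], [0.001, 0.001, -1.0]]
wrist_force: [0.4, -0.9, -0.2]
finger_gap: 0.0627
```

```bash
python3 -c "
from h import *
go(-29,40,.275); s=snap('side'); print(onz(s,240.6,267.8,.095),U(-.029,.04,.095)); cv2.imwrite('pics/c.png',cv2.resize(s['color'][200:320,170:310,::-1],(700,600)))"
```

```text
t 5.83 d [-0.   -0.04  1.8 ] w [ 0.   -0.   -0.04] F [ 0.38 -0.93 -0.2 ] gap 0.0627
[0.52671297 0.24185937 0.095     ] [0.52652682 0.23970423 0.095     ]
```

View pics/c.png

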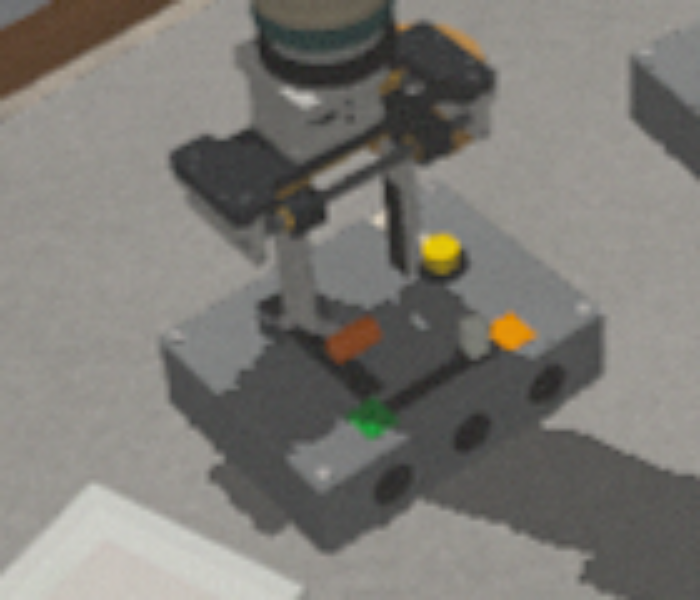

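The fingers straddle the grip, whose measured position agrees with the prediction to 2 mm. I'll descend and pinch.

Request:
jog_arm(
  plan="0 -0.05 0.5 0 0 0 -0.35;0 -0.05 1 0 0 0 -0.35;0 -0.05 1.5 0 0 0 -0.35;0 -0.05 1.8 0 0 0 -0.35;0 -0.05 1.8 0 0 0 -0.35;0 -0.05 1.8 0 0 0 0.6;0 -0.05 1.8 0 0 0 0.6;0 -0.05 1.8 0 0 0 0.6;0 -0.05 1.8 0 0 0 0.6;0 -0.05 1.8 0 0 0 0.6",
  force=12,
)

```text
time: 7.12
tool_pos: [0.5262, 0.2417, 0.2751]
eef_rot: [[0.997, -0.073, 0.001], [-0.073, -0.997, 0.001], [0.001, -0.001, -1.0]]
wrist_force: [-0.0, 2.0, 1.3]
finger_gap: 0.0299
```

```bash
python3 -c "
from h import *
go(-29,40,.275)
H=np.array([35,66])
for q in (1.35,1.2,1.0,.8,.6,.4,.2,.1,.04):
    a=.2-q; x=35+70*np.sin(a); z=66+70*np.cos(a); print(q,((x+28.9)/30).round(2),(-(z-94.6)/30).round(2))
"
```

```text
t 7.12 d [0.01 0.07 0.  ] w [-0.01 -0.   -0.02] F [-0.04  2.02  1.32] gap 0.0299
1.35 0.0 0.0
1.2 0.17 -0.31
1.0 0.46 -0.67
0.8 0.81 -0.97
0.6 1.22 -1.2
0.4 1.67 -1.33
0.2 2.13 -1.38
0.1 2.36 -1.37
0.04 2.5 -1.35
```

Request:
jog_arm(
  plan="0.08 0 -0.15 0 0 0 0.6;0.17 0 -0.31 0 0 0 0.6;0.31 0 -0.5 0 0 0 0.6;0.46 0 -0.67 0 0 0 0.6;0.81 0 -0.97 0 0 0 0.6;1.22 0 -1.2 0 0 0 0.6;1.67 0 -1.33 0 0 0 0.6;2.13 0 -1.38 0 0 0 0.6;2.36 0 -1.37 0 0 0 0.6;2.46 0 -1.36 0 0 0 0.6;2.46 0 -1.36 0 0 0 0.6;2.46 0 -1.36 0 0 0 0.6",
)

```text
time: 8.62
tool_pos: [0.6012, 0.2364, 0.3171]
eef_rot: [[0.997, -0.074, 0.004], [-0.074, -0.997, 0.002], [0.004, -0.003, -1.0]]
wrist_force: [0.5, 4.4, 1.8]
finger_gap: 0.0299
```

```bash
python3 -c "
from h import *
go(49,40,.315); s=snap('side'); cv2.imwrite('pics/d.png',cv2.resize(s['color'][200:320,170:310,::-1],(700,600)))"
```

```text
t 8.62 d [0.11 0.06 0.07] w [-0.01 -0.02 -0.03] F [0.48 4.37 1.81] gap 0.0299
```

View pics/d.png

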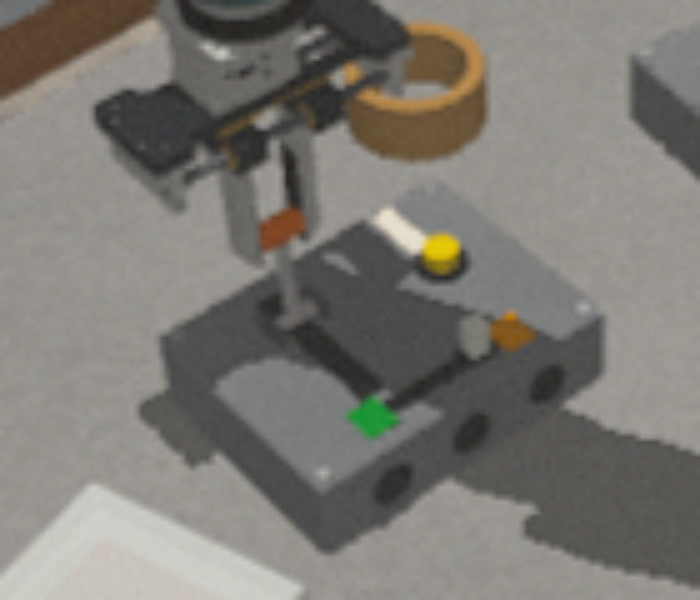

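The grip is held upright, near home. I'll open so it settles by itself, then rise straight up.

Request:
jog_arm(
  plan="0.06 0 0 0 0 0 0.6;0.06 0 0 0 0 0 -0.2;0.06 0 0 0 0 0 -0.2;0.06 0 0 0 0 0 -0.2;0.06 0 0 0 0 0 -0.2;0.06 0 0 0 0 0 -0.2;0.06 0 -0.5 0 0 0 -0.2;0.06 0 -1.2 0 0 0 -0.2;0.06 0 -1.8 0 0 0 -0.2;0.06 0 -1.8 0 0 0 -0.2",
)

```text
time: 9.93
tool_pos: [0.6021, 0.2359, 0.3718]
eef_rot: [[0.997, -0.074, 0.004], [-0.074, -0.997, 0.002], [0.004, -0.002, -1.0]]
wrist_force: [0.0, 0.3, 0.1]
finger_gap: 0.0568
```

```bash
python3 -c "
from h import *
go(-59,-28,.33); s=snap('side')
for k in('red','amber'): print(k,blobs(s,*COL[k],ROI['side']))
print(blobs(s,(0,150,60),(21,255,255),(215,236,235,256)))
cv2.imwrite('pics/e.png',cv2.resize(s['color'][200:320,170:310,::-1],(700,600)))"
```

```text
t 9.93 d [-3.52  2.33  1.38] w [-0.01 -0.02 -0.03] F [0.05 0.35 0.14] gap 0.0568
red [[223.5, 244.36, 42]]
amber [[271.5, 266.0, 36]]
[[223.53, 244.33, 43]]
```

View pics/e.png

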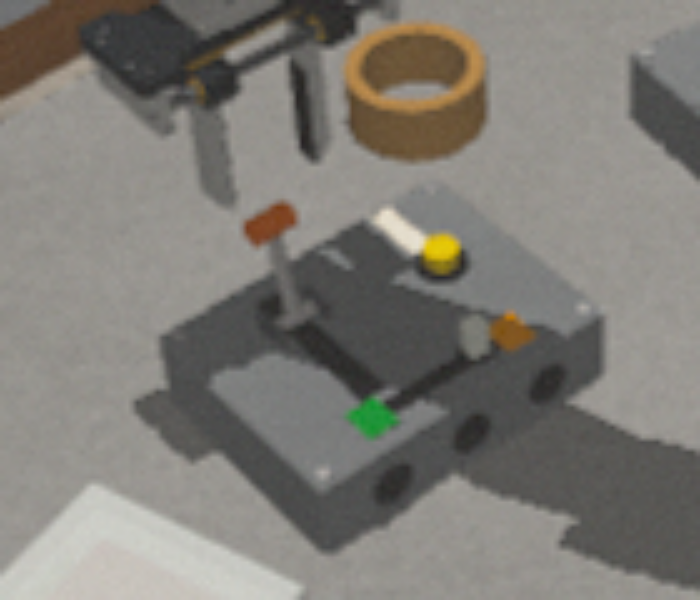

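The lever is home: its grip pixel is back at (223.5,244.4), against (223.6,244.3) at the start. Next is the marker. I'll move over the fin and descend astride it.

Request:
jog_arm(
  plan="-0.4 0.3 0 0 0 0 -0.2;-1.2 0.8 0 0 0 0 -0.2;-2 1.4 0.2 0 0 0 -0.2;-2.8 1.9 0.7 0 0 0 -0.2;-3.4 2.2 1.2 0 0 0 -0.2;-3.52 2.33 1.38 0 0 0 -0.2;-3.52 2.33 1.38 0 0 0 -0.2",
)

```text
time: 10.85
tool_pos: [0.4914, 0.1737, 0.3279]
eef_rot: [[0.997, -0.074, -0.0], [-0.074, -0.997, -0.0], [-0.0, 0.0, -1.0]]
wrist_force: [-0.0, 0.3, -0.3]
finger_gap: 0.0565
```

```bash
python3 -c "
from h import *
go(-59,-28,.268); s=snap('side')
cv2.imwrite('pics/f.png',cv2.resize(s['color'][200:320,170:310,::-1],(700,600)))"
```

```text
t 10.85 d [ 0.02 -0.01  2.  ] w [ 0.    0.   -0.03] F [-0.01  0.27 -0.31] gap 0.0565
```

View pics/f.png

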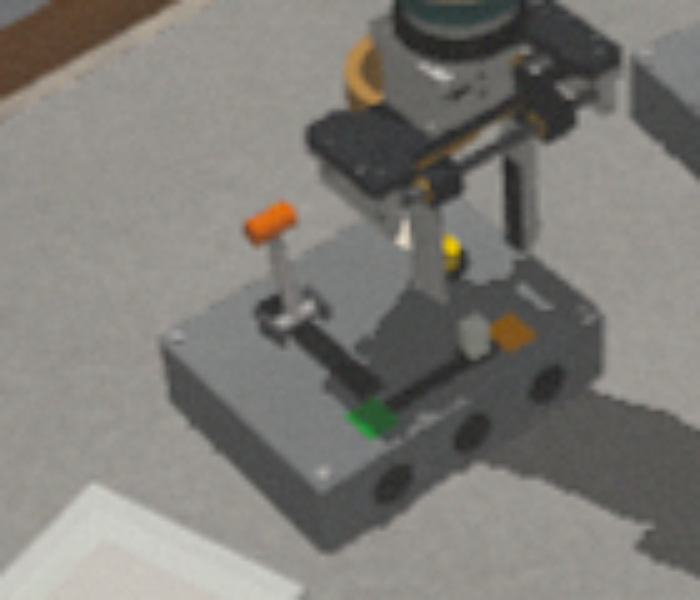

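The fingers straddle the fin and are clear of the button and lever. I'll descend and pinch.

Request:
jog_arm(
  plan="0 0 0.6 0 0 0 -0.2;0 0 1.2 0 0 0 -0.2;0 0 1.7 0 0 0 -0.2;0 0 1.95 0 0 0 -0.2;0 0 1.95 0 0 0 -0.2;0 0 1.95 0 0 0 1;0 0 1.95 0 0 0 1;0 0 1.95 0 0 0 1;0 0 1.95 0 0 0 1;0 0 1.95 0 0 0 1;0 0 1.95 0 0 0 1",
  force=10,
)

```text
time: 12.28
tool_pos: [0.4912, 0.1742, 0.2699]
eef_rot: [[0.997, -0.073, 0.001], [-0.073, -0.997, 0.001], [0.001, -0.001, -1.0]]
wrist_force: [-0.2, 1.7, 1.8]
finger_gap: 0.0141
```

```bash
python3 -c "
from h import *
go(-59,30,.27)"
```

```text
t 12.28 d [ 0.02 -1.93 -0.  ] w [-0.   -0.   -0.02] F [-0.22  1.67  1.78] gap 0.0141
```

The gap is 14.1 mm, so the fin is held. I'll slide it 58 mm towards green.

Request:
jog_arm(
  plan="0 -0.2 0 0 0 0 1;0 -0.5 0 0 0 0 1;0 -0.8 0 0 0 0 1;0 -1.1 0 0 0 0 1;0 -1.4 0 0 0 0 1;0 -1.65 0 0 0 0 1;0 -1.8 0 0 0 0 1;0 -1.9 0 0 0 0 1;0 -1.95 0 0 0 0 1;0 -1.95 0 0 0 0 1;0 -1.95 0 0 0 0 1",
)

```text
time: 13.65
tool_pos: [0.4952, 0.2331, 0.2699]
eef_rot: [[0.997, -0.073, -0.0], [-0.073, -0.997, 0.0], [-0.0, -0.0, -1.0]]
wrist_force: [-0.0, 0.2, 4.7]
finger_gap: 0.0141
```

```bash
python3 -c "
from h import *
go(-59,30,.27)"
```

```text
t 13.65 d [ 0.03  0.04 -0.  ] w [-0.    0.   -0.02] F [-0.03  0.23  4.68] gap 0.0141
```

It has moved 59 mm. A small extra push should show whether it is at the stop; then I'll release.

Request:
jog_arm(
  plan="0 -0.05 0 0 0 0 1;0 -0.1 0 0 0 0 1;0 -0.1 0 0 0 0 1",
)

```text
time: 14.02
tool_pos: [0.4954, 0.2345, 0.2699]
eef_rot: [[0.997, -0.074, -0.001], [-0.074, -0.997, -0.002], [-0.001, 0.002, -1.0]]
wrist_force: [-1.7, -5.0, 6.9]
finger_gap: 0.0138
```

Request:
jog_arm(
  plan="0 0.06 0 0 0 0 -0.2;0 0.06 0 0 0 0 -0.2;0 0.06 0 0 0 0 -0.2;0 0.06 0 0 0 0 -0.2;0 0.06 -0.5 0 0 0 -0.2;0 0.06 -1.2 0 0 0 -0.2;0 0.06 -2 0 0 0 -0.2;0 0.06 -3 0 0 0 -0.2;0 0.06 -4 0 0 0 -0.2;0 0.06 -4.5 0 0 0 -0.2",
)

```text
time: 15.28
tool_pos: [0.4957, 0.2334, 0.4072]
eef_rot: [[0.997, -0.074, 0.003], [-0.074, -0.997, 0.002], [0.003, -0.002, -1.0]]
wrist_force: [0.5, -0.9, -0.3]
finger_gap: 0.0561
```

Request:
jog_arm(
  plan="-0.3 0.8 0 0 0 0 -0.2;-1 2.5 0 0 0 0 -0.2;-1.6 4.3 0 0 0 0 -0.2;-2.2 6.1 0 0 0 0 -0.2;-2.5 7.8 0 0 0 0 -0.2;-2.5 9.3 0 0 0 0 -0.2;-2.5 10.2 0 0 0 0 -0.2;-2.5 10.5 0 0 0 0 -0.2;-2.5 10.5 0 0 0 0 -0.2",
)

```text
time: 16.4
tool_pos: [0.3975, -0.0751, 0.4047]
eef_rot: [[0.997, -0.074, -0.0], [-0.074, -0.997, 0.0], [-0.0, -0.0, -1.0]]
wrist_force: [-0.0, 0.1, 0.2]
finger_gap: 0.0559
```

```bash
python3 -c "
from h import *
for n in ('side','top'):
    d=snap(n)
    for k in COL: print(n,k,blobs(d,*COL[k],ROI[n]))
    cv2.imwrite(f'pics/g{n}.png',d['color'][:,:,::-1])
    if n=='side': cv2.imwrite('pics/g.png',cv2.resize(d['color'][200:320,170:310,::-1],(700,600)))
print(manip.observe()['wrist_force'])"
```

```text
side red [[223.5, 244.76, 34]]
side amber [[223.83, 242.33, 12], [271.48, 266.11, 44]]
side yellow [[257.75, 250.32, 44]]
side green [[244.16, 283.02, 43]]
side white [[249.47, 245.6, 47], [249.65, 273.29, 17], [202.12, 304.12, 16]]
top red [[196.59, 208.96, 49]]
top amber [[227.17, 248.55, 53]]
top yellow [[230.57, 224.45, 53]]
top green [[193.67, 247.02, 46]]
top white [[181.5, 204.5, 4], [231.63, 211.83, 93], [199.71, 246.24, 21], [178.17, 251.17, 6], [242.4, 253.8, 5]]
[-0.52557766  0.25607431  0.20533676]
```

View pics/g.png

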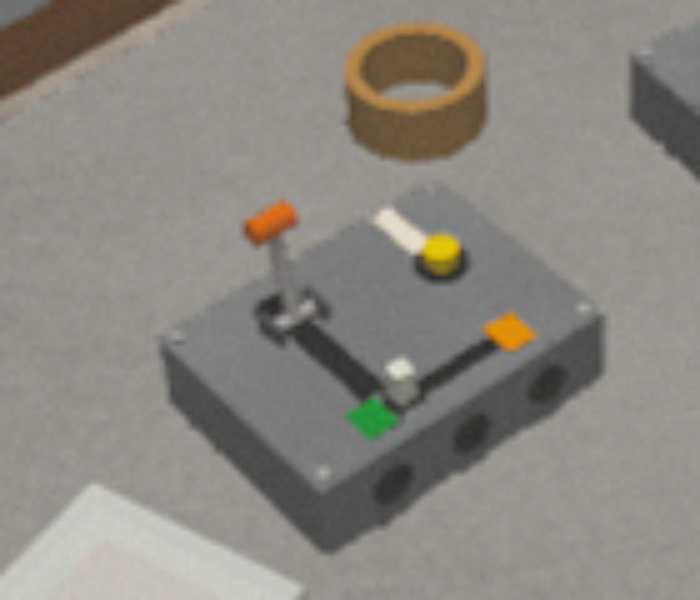

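View pics/gtop.png

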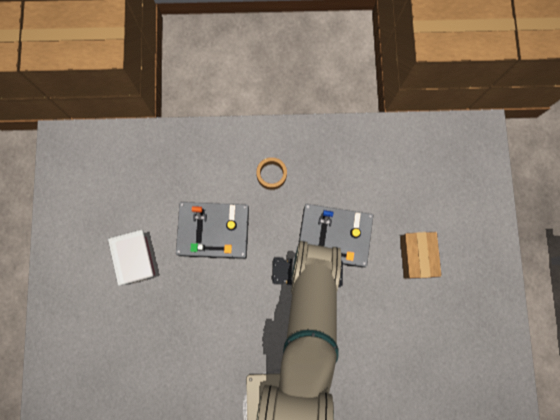

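```bash
python3 -c "
from h import *
t=snap('top');s=snap('side')
m=onz(t,199.71,246.24,.088);c,si=np.cos(YAW),np.sin(YAW);print((m[:2]-UC)@np.array([[c,-si],[si,c]]))
r=(285,180,385,250)
b={k:blobs(s,*COL[k],r) for k in('amber','green','white')};print(b)
def Q(u,v,z): return onz(s,u,v,z)
G=Q(244.16,283.02,.061);A=Q(271.48,266.11,.061);M=Q(249.65,273.29,.088);v=(A-G)/np.linalg.norm(A-G);print('orange marker from green pad',(M-G)@v)
g=b['green'][0];a=max(b['amber'],key=lambda q:q[2]);G=Q(*g[:2],.061);A=Q(*a[:2],.061);v=(A-G)/np.linalg.norm(A-G)
for w in b['white']: print('blue',w,((Q(*w[:2],.088)-G)@v).round(4))
"
```

```text
[-0.05859982  0.03009598]
{'amber': [[358.03, 213.77, 30]], 'green': [[334.15, 225.27, 33]], 'white': [[339.64, 216.91, 11]]}
orange marker from green pad 0.021846515602861365
blue [339.64, 216.91, 11] 0.021
```

The orange marker is at y = +30 mm of the unit. It lies the same distance from its green pad as the blue unit's parked marker does (21.8 against 21.0 mm). The lever is home, the button is up and the arm is clear, so I'm handing in.

```bash
python3 -c "
from plant import manip
print(manip.sign_off())"
```

```text
the job is handed in; nothing more can be done
None
```

I ran the check on the orange unit in the required order and handed the job in after about 16.5 s of the 64 s allowed; sign-off gives no verdict.

1. **Button:** I pressed it about 8 mm with closed fingertips. The picture afterwards showed the lever down.
2. **Lever:** I pinched the grip by its flat ends, swung it up along its arc and let go just short of home. It settled by itself, and the grip was back within about 0.5 px of its starting position in the side view and matched it in the top view.
3. **Marker:** I slid it 59 mm until the force rose at the stop (about 5 N). It measured at y = +30 mm of the unit, and 21.8 mm from its green pad against 21.0 mm for the blue unit's parked marker.

The last pictures showed the orange lever home and its button up. The gripper was clear of everything, with no contact force. The tub, carton and tape roll looked unmoved, though I judged that by eye.

The arm partly hid the blue unit in the last top view. I checked its marker, but its lever and button only by eye; the arm passed well above it. No check failed, and measurements agreed to within about 3 mm.

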